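# Dock the full-size backup drive past the sprung dust flap

### The arm

A 6-joint arm with a two-finger parallel gripper is mounted at the origin on the work surface. World frame = base frame: x ahead of the robot, y to its left, z up, the work surface at z = 0. Lengths are in m, angles in rad, forces in N, time in s.
With the tool pointing down it reaches from about 0.3 to 1 m from the base axis. Payload 5.1 kg.
Tool frame: the origin (TCP) lies midway between the tips of the shut fingers; the grasp point (between the pads) lies 19 mm behind it (robot.tcp_to_grasp is the distance from the TCP to the grasp point, in m); z points along the fingers, y is the direction in which the jaws open and shut (so a half turn about z gives the same grasp; the last joint's range is limited). The gripper opens to 95 mm and grips with 3 to 60 N. Pads are 20 mm wide; open, the fingers measure 119 mm over their backs; the gripper's body (75 mm by 180 mm) begins 59 mm behind the grasp point.
Start: joints at [-1.334, 0.124, 1.65, -0, 1.367, -0.083], TCP at [0.204, -0.617, 0.215] pointing down, gripper open.
Joint ranges: [-2.61, 2.61], [-1.02, 2.33], [0.03, 2.71], [-1.35, 4.49], [0.32, 2.68], [-2.91, 2.91]. Speed limits (rad/s): [2.57, 2.57, 3.14, 3.14, 3.14, 3.14].

### API

Orientations are given as a 3x3 rotation matrix whose columns are the frame's x, y, z axes.
In Python, from workcell import robot gives the robot as it stands. The module is installed in compiled form; this text tells all that it offers.
- The arm moves only by the shell command python3 -m pendant 'ROWS' [OPENING]. ROWS is JSON, a list of rows, each a list of 2 entries, a list of its own where there are three numbers: the shift along the world's x, y, z in m, then the turn, a rotation vector about the world's x, y, z in degrees. A call has 1 to 12 rows; each row is the pose to reach, as a shift and turn from the pose commanded when the call began; what a row does not reach only later rows make up. A row lasts 1/8 s, in which the tool goes at most 62.5 mm and 10.7 degrees, less where a joint would pass 70% of its speed; a pose out of reach is approached as far as the arm can. A call with a gripper value outside its range is refused whole. OPENING is the closure, from 0 (fully open) to 1 (shut), set as the call begins (- or left out, the last holds). The fingers move at their own pace and stop on an object; the grip force is fixed at half the most. Time passes only in rows, so rows that repeat a pose let the fingers close. It gives the time, the measured TCP pose, the force and the opening at its end, in the units of the state.
- robot.sense(): the state, without advancing time (a new reading comes with each control period).
- robot.get_image(name): name is "scene" or "top" or "wrist"; returns a dict with "img" (400x640x3 uint8, red, green, blue), "z_map" (400x640 float32, m along the optical axis (not along the pixel's ray), 0 where there is no reading), "intrinsics" (3x3 intrinsics, pixels), "distortion" ([k1, k2, p1, p2, k3] as OpenCV has them; the pictures are not rectified), "R" (3x3) and "t" (3): a world point X has camera coordinates R X + t; the wrist camera has in their place "T_tool_cam" (4x4, takes a point from camera to tool coordinates, whose origin is the TCP and whose axes are the flange's). Camera axes: x right, y down, z forward; pixel columns grow to the right and rows downward; lengths in m; the calibration is good to about 2 mm. A picture is of the moment at which its call begins: read the wrist's pose just before it.
- robot.sign_off(): hands the job in, once; it reports no verdict.
The state is a dict: "time_s": time; "joints": joint angles; "dq": joint speeds; "joint_efforts": joint torques, N m; "eef_pos": TCP position; "orientation": TCP orientation; "wrist_force": force on the tool from outside, world axes, zero at the start; "torque": the same for the moment, N m; "grip_width": finger opening in m.
Only numpy, scipy, OpenCV 4.12 (cv2) and the standard library are available. Lean on these libraries where they do the work, as an engineer would, in place of code of your own. Each camera call takes 0.05 s, during which the arm holds its last target.

### The job

Take the full-size hard drive (the biggest of the three) out of the desk stand and put it in the top-loading dock the same way round as it stands: push the dock's sprung dust flap open with the drive's lower end, slide the drive on down the slot while it holds the flap open, and press it fully home on the connector, upright, then let go. The slot floats a little in the dock, so feel for it and never lean hard on the dock; leave the other drives and everything else on the counter where they are.

Things in the scene. Friction and masses are not known exactly. Their poses are not given: they have to be found in the camera images.
- drive: the full-size hard drive to be docked: bare metal block standing on end, 26.1 mm thick (its x), 101.6 mm wide (its y), 147 mm tall (its z), about 0.6 kg; much the tallest of the three in the stand. Origin at the centre of its lower end; z up. It starts with this end on the stand's floor. Grip it across its thickness at the top 25 to 35 mm; the lower 60 mm must stay free.
- drive_plug (a point): the contacts in the drive's lower end, off centre: 15 mm from its origin towards its +y edge. Docked, they must be on the dock's +y side (axes of the drive parallel to those of the dock, not turned round)
- dock: fixed top-loading drive dock: grey housing 124 (x) by 160 (y) by 75 mm high, origin on the counter under the nominal slot centre, z up, button at its front (-x); its power brick, 28 mm high, lies 125 to 200 mm behind it (+x). More than 30 N between drive and dock breaks it
- mouth (a point): centre of the nominal slot at rim height, 79 mm above the dock's origin, fixed to the housing. The black slot insert (rim, walls, flap, connector) sits up to 8 mm off it either way along the dock's x and stays there unless pushed with 14 N; this is not measured: feel for it (a drive landing on one side of the rim is pushed up on that side) or see it
- seat (a point): where the centre of the drive's lower end is when fully home (but for the insert's shift): 56 mm below the rim. The slot is 28.7 mm in x (drive plus 1.3 mm each side) and 108 mm in y at the rim, wider below, sharp-edged. The connector stands 6 mm proud of this floor, resists with about 10 N over these last 6 mm up to a hard stop, and stays pressed
- flap (a joint): sprung dust flap that closes the slot 4 mm below the rim: 35 by 106 mm, hinged along its +x long edge (under the rim, 22 mm behind the slot centre), swings down into the slot. 0 = shut, grows to 1.5 rad; about 1.3 with a drive past it. The spring pushes back with about 4 to 8 N on the drive's end, then presses the drive's +x face towards -x with 3 to 4 N
- stand: fixed white desk stand, 144 (x) by 118 (y) by 55 mm high, origin at the centre of its underside; three slots side by side at x = -48, 0 and +48 mm, each 30 mm (x) by 106 mm (y), floor 8 mm above the counter; one drive in each, which one where varies
- small_drive: smaller metal drive in the stand, 15 by 70 by 100 mm tall, origin at the centre of its lower end; leave alone
- rugged_drive: rubber-cased drive in the stand, 20 by 78 by 100 mm tall, origin at the centre of its lower end; leave alone
- tape: roll of packing tape lying flat, 96 mm across, 45 mm high; leave alone
- label_roll: roll of paper labels standing on its end, 68 mm across, 50 mm high, between stand and dock; leave alone
- phone: phone lying flat, 150 by 72 by 9 mm; leave alone
- parcel: small carton, 110 by 150 by 70 mm high; leave alone
- marker: marker pen lying flat, 125 by 16 by 16 mm; leave alone
Mind the look-alikes: they are no part of the job. Leave any purple look-alike of the drive alone.

How it is judged:
By the outcome, as a careful person would: the job done as asked, in the order asked, and still so for the second after the job is handed in, with the robot touching nothing.
It also fails if it takes over 72 s, if anything falls off the work surface, if the arm or the gripper's body presses on something with over 40 N, if the wrist force passes 120 N, or if a joint passes its speed limit or range.

## Working session

There is one attempt and no reset: what is moved stays moved. The work goes in short steps, Python scripts to look and compute and a shell command to move; the robot and the scene stay as the last step left them, time stands still between calls to the robot, and variables do not carry over. Pictures are saved under pics/ and viewed, and the job is handed in when it is done.

```bash
mkdir -p pics; python3 - <<'E'
from workcell import robot
import cv2,numpy as np
s=robot.sense();print(s['time_s'],s['eef_pos'],np.round(s['orientation'],3),s['wrist_force'],s['grip_width'])
for n in ['scene','top','wrist']:
    d=robot.get_image(n);np.savez('pics/'+n+'0.npz',**d)
    cv2.imwrite(f'pics/{n}0.png',d['img'][:,:,::-1]);print(n,d['intrinsics'].tolist(),d['distortion'],d.get('R'),d.get('t'),d.get('T_tool_cam'))
E
```

```text
0.0 [ 0.20414845 -0.6164298   0.21338803] [[ 0.949  0.314 -0.001]
 [ 0.314 -0.949  0.002]
 [ 0.    -0.002 -1.   ]] [-0.53035362 -0.06557021 -0.61423557] 0.09497388557194354
scene [[375.50130086963236, 0.0, 322.22398811289423], [0.0, 375.50130086963236, 197.33049083481689], [0.0, 0.0, 1.0]] [-0.06976601  0.          0.          0.          0.        ] [[-0.88418578  0.46697153  0.01237341]
 [ 0.38049153  0.73530154 -0.56085456]
 [-0.2710013  -0.49119165 -0.82782188]] [ 0.52532025 -0.22217126  1.35916566] None
top [[411.15964955845106, 0.0, 323.691171135039], [0.0, 411.15964955845106, 199.28637646795764], [0.0, 0.0, 1.0]] [-0.00609778  0.          0.          0.          0.        ] [[-2.41360686e-02 -9.99700829e-01 -3.96259639e-03]
 [-9.79829173e-01  2.44424640e-02 -1.98336475e-01]
 [ 1.98373994e-01 -9.04395224e-04 -9.80125982e-01]] [0.04080687 0.61377433 1.13373843] None
wrist [[314.76605146590987, 0.0, 323.2669103657215], [0.0, 314.76605146590987, 204.112618376567], [0.0, 0.0, 1.0]] [-0.05964532  0.          0.          0.          0.        ] None None [[-9.57677808e-04 -9.58125150e-01 -2.86348178e-01  8.09789856e-02]
 [ 9.99999491e-01 -8.26545417e-04 -5.78817610e-04 -8.81917416e-05]
 [ 3.17899935e-04 -2.86348586e-01  9.58125454e-01 -1.69653301e-01]
 [ 0.00000000e+00  0.00000000e+00  0.00000000e+00  1.00000000e+00]]
```

View pics/scene0.png

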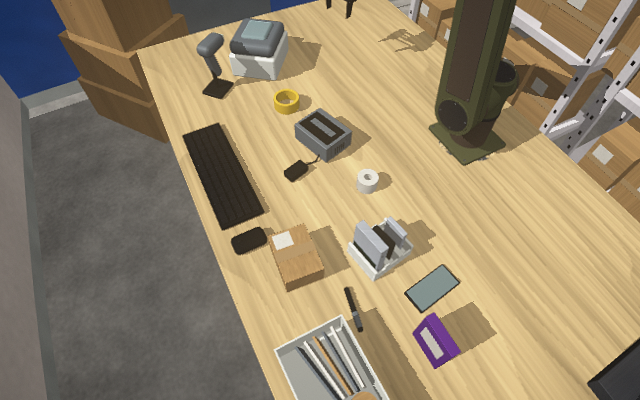

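View pics/top0.png

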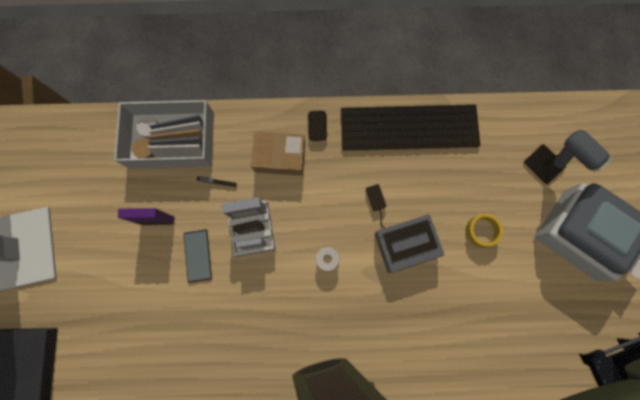

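View pics/wrist0.png

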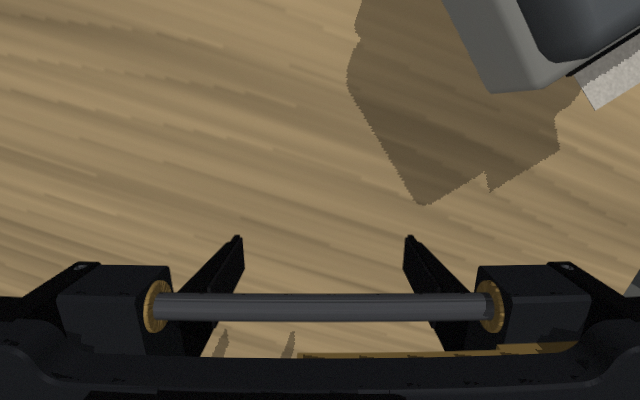

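```bash
cat > h.py <<'E'
import cv2,numpy as np
def cloud(d,R=None,t=None):
    K=d['intrinsics'];D=d['distortion'];z=d['z_map'].astype(float)
    h,w=z.shape;u,v=np.meshgrid(np.arange(w),np.arange(h))
    p=cv2.undistortPoints(np.stack([u,v],-1).reshape(-1,1,2).astype(float),K,D).reshape(h,w,2)
    c=np.dstack([p*z[...,None],z])
    if R is None:R,t=d['R'],d['t']
    X=(c-t)@R   # R^T(c-t)
    X[z<=0]=np.nan
    return X
def wristcloud(d,pos,Rt):
    T=d['T_tool_cam'];A=np.eye(4);A[:3,:3]=Rt;A[:3,3]=pos
    M=A@T;R=M[:3,:3].T;return cloud(d,R,-R@M[:3,3])
E
python3 - <<'E'
import numpy as np,cv2
from h import *
for n,(r) in {'top':(180,270,215,290),'scene':(200,290,330,430)}.items():
    d=dict(np.load(f'pics/{n}0.npz'));X=cloud(d)
    a,b,c,e=r
    cv2.imwrite(f'pics/{n}_stand.png',cv2.resize(d['img'][a:b,c:e,::-1],None,fx=6,fy=6,interpolation=cv2.INTER_CUBIC))
    P=X[a:b,c:e].reshape(-1,3)
    for lo,hi in [(.045,.065),(.098,.118),(.14,.175)]:
        m=(P[:,2]>lo)&(P[:,2]<hi);Q=P[m]
        print(n,lo,len(Q),Q.min(0) if len(Q) else'',Q.max(0) if len(Q) else'',np.median(Q,0) if len(Q) else '')
        if len(Q)>10: print(cv2.minAreaRect(Q[:,:2].astype(np.float32)*1000))
d=dict(np.load('pics/top0.npz'));X=cloud(d)
cv2.imwrite('pics/top_dock.png',cv2.resize(d['img'][175:280,360:455,::-1],None,fx=6,fy=5.7,interpolation=cv2.INTER_CUBIC))
P=X[200:280,370:450].reshape(-1,3);Q=P[(P[:,2]>.068)&(P[:,2]<.09)]
print('dock',len(Q),Q.mean(0),cv2.minAreaRect(Q[:,:2].astype(np.float32)*1000))
E
```

```text
top 0.045 760 [0.46011467 0.17444576 0.04504884] [0.61544284 0.30431771 0.064994  ] [0.51958195 0.23759031 0.05612605]
((537.2479248046875, 242.968505859375), (143.0036163330078, 118.89460754394531), 8.477224349975586)
top 0.098 414 [0.47850575 0.19704164 0.0982087 ] [0.60432535 0.29615648 0.1179673 ] [0.53237441 0.23923929 0.10864583]
((535.9471435546875, 233.07257080078125), (111.23155975341797, 102.88915252685547), 17.310041427612305)
top 0.14 413 [0.56556846 0.19671625 0.14014462] [0.60449036 0.29820289 0.16280651] [0.58383883 0.24681168 0.15582057]
((585.0751953125, 248.48733520507812), (27.8005428314209, 101.94229125976562), 9.201473236083984)
scene 0.045 537 [0.45881766 0.17591951 0.04503279] [0.61710369 0.30997446 0.0649132 ] [0.56022515 0.27036548 0.05411402]
((538.3150634765625, 244.08584594726562), (144.42625427246094, 117.01010131835938), 8.480677604675293)
scene 0.098 461 [0.47912869 0.20300311 0.098011  ] [0.60479014 0.3022458  0.11759531] [0.53786933 0.24648004 0.10702622]
((540.3906860351562, 246.23727416992188), (119.34680938720703, 99.74724578857422), 6.7501349449157715)
scene 0.14 444 [0.56625227 0.2002805  0.14022114] [0.60554822 0.30110545 0.15915565] [0.58777798 0.2527786  0.1543876 ]
((585.2276611328125, 249.76486206054688), (27.41497230529785, 102.17229461669922), 8.884567260742188)
dock 2497 [ 0.48001637 -0.21262431  0.07770445] ((481.30657958984375, -213.98165893554688), (124.12065887451172, 160.9886932373047), 16.191946029663086)
```

View pics/top_stand.png

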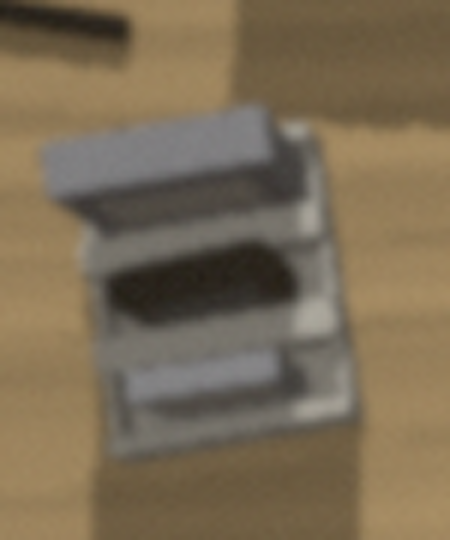

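View pics/scene_stand.png

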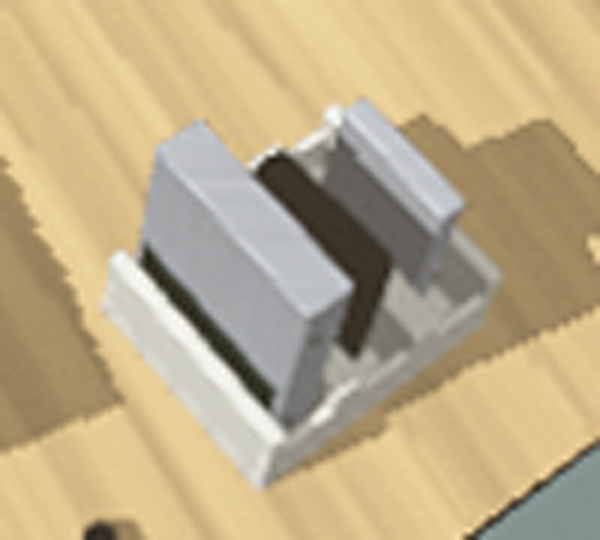

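View pics/top_dock.png

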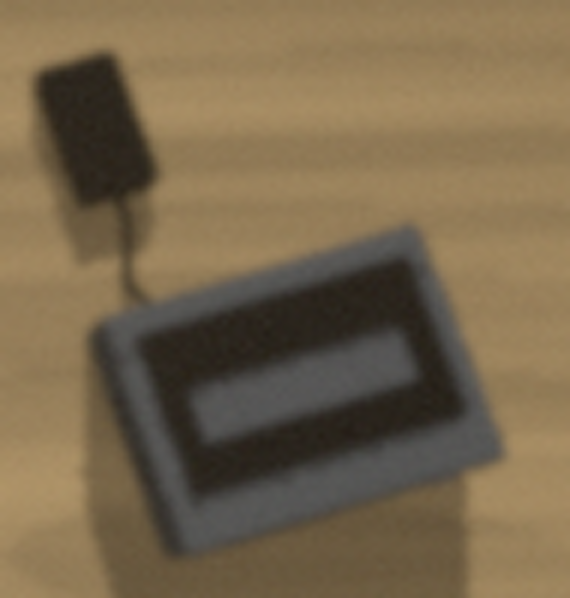

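Candidates in the top image: purple block (147,215), which is the look-alike; and three in the stand, light grey tall (243,205), black rubber (248,227) and small grey (248,242). The crops show the +x-end grey block is full-size: top at z≈0.155, 27×102 mm, which fits 8+147 mm. The dock yaw is ≈16.2° (brick on its +x side) and the drive yaw ≈8.9°. On the way I'll view the dock with the wrist camera.

```bash
python3 -m pendant '[[[0.0,0.03,0.05],[0,0,5]],[[0.03,0.07,0.09],[0,0,14]],[[0.06,0.11,0.12],[0,0,24]],[[0.1,0.15,0.12],[0,0,34]],[[0.14,0.2,0.12],[0,0,44]],[[0.19,0.25,0.12],[0,0,54]],[[0.24,0.3,0.11],[0,0,64]],[[0.28,0.33,0.1],[0,0,74]],[[0.293,0.344,0.09],[0,0,84]],[[0.293,0.344,0.09],[0,0,88]],[[0.293,0.344,0.09],[0,0,88]],[[0.293,0.344,0.09],[0,0,88]]]' 0
python3 - <<'E'
from workcell import robot
import cv2,numpy as np
from h import *
s=robot.sense();print(s['time_s'],s['eef_pos'],np.round(s['orientation'],3))
d=robot.get_image('wrist');np.savez('pics/w1.npz',pos=s['eef_pos'],Rt=s['orientation'],**d)
cv2.imwrite('pics/w1.png',d['img'][:,:,::-1])
E
```

```text
time_s: 1.65
eef_pos: [0.4972, -0.2733, 0.3047]
orientation: [[-0.28, 0.96, 0.0], [0.96, 0.28, -0.0], [-0.0, 0.0, -1.0]]
wrist_force: [0.5, 0.8, 0.1]
grip_width: 0.0949
1.65 [ 0.497151   -0.27327894  0.30472737] [[-0.28  0.96  0.  ]
 [ 0.96  0.28 -0.  ]
 [-0.    0.   -1.  ]]
```

View pics/w1.png

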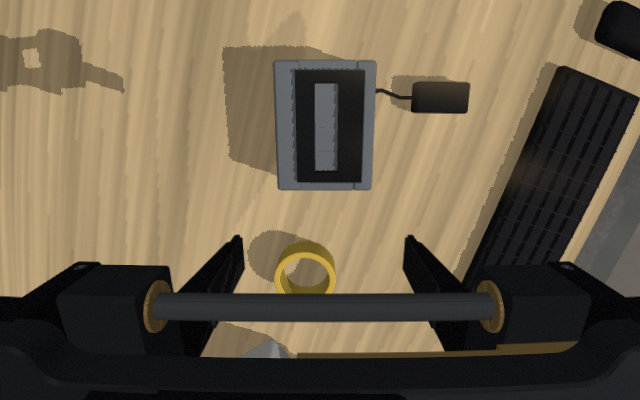

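```bash
python3 - <<'E'
import cv2,numpy as np
from h import *
f=dict(np.load('pics/w1.npz'));X=wristcloud(f,f['pos'],f['Rt'])
img=f['img']
cv2.imwrite('pics/w1c.png',cv2.resize(img[50:200,260:390,::-1],None,fx=4,fy=4,interpolation=cv2.INTER_CUBIC))
P=X[50:200,265:390].reshape(-1,3);g=img[50:200,265:390].mean(-1).reshape(-1)
m=(P[:,2]>.068)&(P[:,2]<.095);Q=P[m];print('z',np.percentile(Q[:,2],[5,50,95]))
r=cv2.minAreaRect(Q[:,:2].astype(np.float32)*1000);print('housing',r)
for lab,cond in {'top>77':(P[:,2]>.077)&m}.items():
    q=P[cond];print(lab,len(q),cv2.minAreaRect(q[:,:2].astype(np.float32)*1000))
# brightness profile across row
for row in (90,105,125,150,165):
    print(row,img[row,270:380].mean(-1).astype(int).tolist())
    print(np.round(X[row,270:380:6,2]*1000,1).tolist())
E
```

```text
z [0.07329428 0.07551592 0.07959063]
housing ((481.5793762207031, -215.24124145507812), (124.67367553710938, 160.0983123779297), 16.285125732421875)
top>77 5435 ((482.21868896484375, -217.04684448242188), (95.68485260009766, 139.54119873046875), 15.980360984802246)
90 [102, 102, 101, 87, 69, 79, 99, 103, 102, 104, 103, 104, 104, 104, 105, 105, 104, 105, 104, 105, 107, 105, 73, 73, 72, 37, 27, 25, 25, 24, 24, 23, 28, 25, 23, 28, 27, 26, 24, 26, 28, 25, 24, 26, 46, 105, 104, 106, 104, 104, 106, 105, 106, 105, 105, 104, 105, 106, 105, 105, 106, 105, 105, 96, 72, 73, 72, 66, 44, 26, 26, 27, 28, 29, 28, 28, 32, 28, 29, 29, 27, 29, 29, 30, 32, 29, 29, 29, 32, 28, 30, 29, 30, 31, 70, 97, 105, 104, 104, 104, 106, 106, 107, 106, 109, 71, 35, 32, 32, 34]
[-1.4, 74.7, 74.7, 74.1, 74.9, 78.7, 78.9, 80.9, 75.3, 74.6, 73.9, 74.4, 78.9, 78.3, 78.6, 78.5, 74.8, 74.7, 11.7]
105 [100, 100, 104, 103, 71, 67, 86, 102, 102, 102, 104, 103, 103, 103, 103, 104, 104, 104, 104, 106, 107, 105, 73, 73, 72, 48, 22, 24, 23, 23, 24, 24, 25, 25, 25, 23, 23, 23, 25, 26, 23, 27, 26, 23, 49, 105, 105, 105, 104, 103, 1
[... 1506 characters left out ...]
, 75.8, 78.4, 79.3, 79.4, 74.2, 74.5, 74.7, 74.3, 77.9, 78.0, 79.9, 78.8, 73.1, 74.6, 0.1]
165 [102, 103, 105, 108, 109, 109, 95, 65, 83, 99, 100, 100, 99, 101, 101, 101, 101, 100, 102, 102, 103, 101, 102, 98, 70, 68, 63, 22, 22, 20, 24, 22, 21, 22, 21, 21, 24, 23, 22, 21, 23, 23, 23, 21, 33, 69, 100, 102, 101, 102, 102, 102, 101, 101, 100, 102, 102, 103, 102, 102, 101, 102, 94, 69, 71, 69, 66, 42, 24, 25, 23, 22, 24, 22, 25, 25, 24, 20, 25, 22, 25, 24, 23, 24, 22, 24, 25, 24, 23, 24, 24, 40, 78, 102, 103, 104, 105, 107, 106, 107, 107, 104, 120, 146, 146, 147, 149, 148, 149, 150]
[-1.9, 0.1, 75.3, 76.3, 72.9, 78.8, 79.6, 78.2, 74.2, 75.4, 75.0, 75.3, 78.4, 78.7, 78.2, 80.9, 74.7, 73.9, -0.9]
```

View pics/w1c.png

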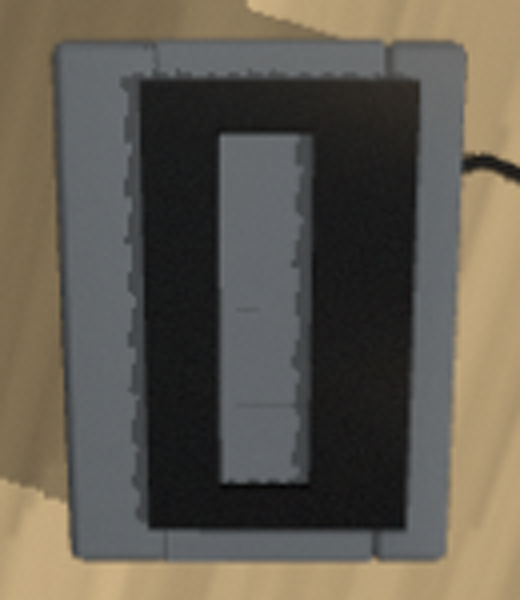

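```bash
cat >> h.py <<'E'
def ray2z(d,pos,Rt,uv,z):
    T=d['T_tool_cam'];A=np.eye(4);A[:3,:3]=Rt;A[:3,3]=pos;M=A@T
    p=cv2.undistortPoints(np.array(uv,float).reshape(-1,1,2),d['intrinsics'],d['distortion']).reshape(-1,2)
    v=np.c_[p,np.ones(len(p))]@M[:3,:3].T
    return M[:3,3]+v*((z-M[2,3])/v[:,2])[:,None]
E
python3 - <<'E'
import cv2,numpy as np
from h import *
f=dict(np.load('pics/w1.npz'));g=f['img'].mean(-1)
def cross(a,th):
    i=np.where((a[:-1]-th)*(a[1:]-th)<0)[0];return [k+(a[k]-th)/(a[k]-a[k+1]) for k in i]
L=[];Rr=[];BL=[];BR=[]
for r in range(92,165):
    a=g[r,300:326];L.append((300+cross(a,62)[0],r))
    a=g[r,326:345];Rr.append((326+cross(a,48)[-1],r))
    a=g[r,290:305];BL.append((290+cross(a,48)[0],r))
    a=g[r,350:370];BR.append((350+cross(a,62)[-1],r))
yaw=np.deg2rad(16.2);ex=np.array([np.cos(yaw),np.sin(yaw)]);ey=np.array([-ex[1],ex[0]]);c=np.array([.4814,-.2146])
res={}
for n,l in dict(L=L,R=Rr,BL=BL,BR=BR).items():
    P=ray2z(f,f['pos'],f['Rt'],l,.079)[:,:2]-c
    k=np.polyfit(P@ey,P@ex,1);print(n,np.round(k*[57.3,1000],2),'resid',np.std(P@ex-np.polyval(k,P@ey))*1000);res[n]=k[1]
print('slot',(res['L']+res['R'])/2*1000,(res['R']-res['L'])*1000,'insert',(res['BL']+res['BR'])/2*1000,(res['BR']-res['BL'])*1000)
T=[];B=[]
for col in range(318,334):
    a=g[75:95,col];T.append((col,75+cross(a,62)[0]))
    a=g[160:180,col];cc=cross(a,55);B.append((col,160+cc[-1] if cc else np.nan))
for l in(T,B):
    P=ray2z(f,f['pos'],f['Rt'],l,.079)[:,:2]-c;print('y ends',np.nanmedian(P@ey)*1000)
E
```

```text
Traceback (most recent call last):
IndexError: list index out of range
```

```bash
cat > slot.py <<'E'
import cv2,numpy as np,sys
from h import *
f=dict(np.load('pics/w1.npz'));g=f['img'].mean(-1)
def cross(a,th):
    i=np.where((a[:-1]-th)*(a[1:]-th)<0)[0];return [k+(a[k]-th)/(a[k]-a[k+1]) for k in i]
L=[];Rr=[];BL=[];BR=[]
def add(l,o,a,th,i,r):
    c=cross(a,th)
    if c:l.append((o+c[i],r))
for r in range(92,165):
    add(L,300,g[r,300:326],62,0,r);add(Rr,326,g[r,326:345],48,-1,r)
    add(BL,290,g[r,290:305],48,0,r);add(BR,350,g[r,350:372],62,-1,r)
yaw=np.deg2rad(16.2);ex=np.array([np.cos(yaw),np.sin(yaw)]);ey=np.array([-ex[1],ex[0]]);c=np.array([.4814,-.2146])
res={}
for n,l in dict(L=L,R=Rr,BL=BL,BR=BR).items():
    P=ray2z(f,f['pos'],f['Rt'],l,.079)[:,:2]-c
    k=np.polyfit(P@ey,P@ex,1);print(n,len(l),np.round(k*[57.3,1000],2),'resid',np.std(P@ex-np.polyval(k,P@ey))*1000);res[n]=k[1]
print('slot',(res['L']+res['R'])/2*1000,(res['R']-res['L'])*1000,'insert',(res['BL']+res['BR'])/2*1000,(res['BR']-res['BL'])*1000)
T=[];B=[]
for col in range(318,330):
    add(T,75,g[75:95,col],62,0,col);add(B,160,g[160:180,col],55,-1,col)
for l in(T,B):
    l=[(b,a) for a,b in l]
    P=ray2z(f,f['pos'],f['Rt'],l,.079)[:,:2]-c;print('y ends',np.nanmedian(P@ey)*1000)
E
python3 slot.py
```

```text
L 73 [  0.09 -12.32] resid 0.09779499395691219
R 73 [ 0.15 15.69] resid 0.1664491251822598
BL 72 [  0.07 -35.46] resid 0.1237444184406809
BR 73 [ 0.06 47.1 ] resid 0.10651855971131655
slot 1.685401600305128 28.017644897352074 insert 5.821624181567297 82.56608132883417
y ends 52.279731228493624
y ends -52.600629430308445
```

Wrist crop: the housing is centred at about (325,125), with the slot edges at columns 314.6 and 337.5 and the flap shut. The slot centre comes out at about (0.4824,-0.2145), yaw 16.3°, only about 1 mm off nominal. Next is the drive.

```bash
python3 -m pendant '[[[0.006,0.03,0],[0,0,-1]],[[0.017,0.085,0],[0,0,-2]],[[0.028,0.14,0],[0,0,-3]],[[0.04,0.195,0],[0,0,-4]],[[0.051,0.25,0],[0,0,-5]],[[0.062,0.305,0],[0,0,-6]],[[0.073,0.36,0],[0,0,-7]],[[0.085,0.415,0],[0,0,-7.4]],[[0.093,0.455,0],[0,0,-7.4]],[[0.096,0.473,0],[0,0,-7.4]],[[0.096,0.473,0],[0,0,-7.4]],[[0.096,0.473,0],[0,0,-7.4]]]' 0
python3 - <<'E'
from workcell import robot
import cv2,numpy as np
from h import *
s=robot.sense();print(s['time_s'],s['eef_pos'],s['wrist_force'])
d=robot.get_image('wrist');np.savez('pics/w2.npz',pos=s['eef_pos'],Rt=s['orientation'],**d)
cv2.imwrite('pics/w2.png',d['img'][:,:,::-1])
X=wristcloud(d,s['eef_pos'],s['orientation'])
P=X[:240].reshape(-1,3);Q=P[(P[:,2]>.147)&(P[:,2]<.165)&(P[:,0]>.54)&(P[:,0]<.63)&(abs(P[:,1]-.25)<.07)]
print(len(Q),np.percentile(Q,[5,50,95],axis=0),cv2.minAreaRect(Q[:,:2].astype(np.float32)*1000))
E
```

```text
time_s: 3.2
eef_pos: [0.5934, 0.1985, 0.3048]
orientation: [[-0.153, 0.988, 0.0], [0.988, 0.153, -0.001], [-0.001, -0.0, -1.0]]
wrist_force: [0.4, -0.4, -0.2]
grip_width: 0.095
3.2 [0.59337694 0.19852103 0.30477617] [ 0.41823188 -0.39736765 -0.15869349]
2611 [[0.57164226 0.20374032 0.15318969]
 [0.58600736 0.25135066 0.15457659]
 [0.60011543 0.29292423 0.1558284 ]] ((586.2349243164062, 247.49948120117188), (26.418670654296875, 100.261474609375), 8.234803199768066)
```

View pics/w2.png

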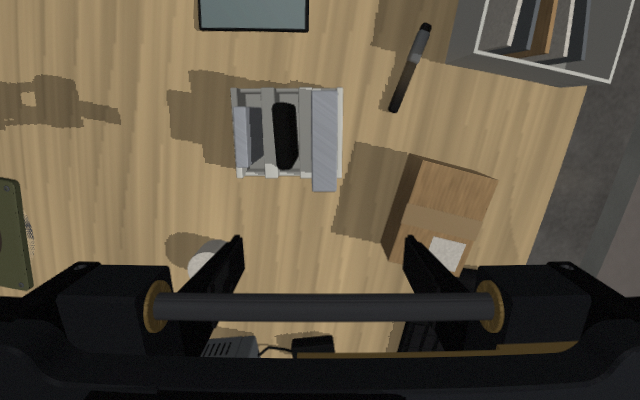

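Wrist view: the tall grey drive's top face is at (325,140); rugged and small drives are to its left at (286,135) and (243,135). Measured centre (0.586,0.248), top 0.155, 26×100 mm, yaw 8.4°, which fits the full-size drive. I'll descend and grip.

```bash
python3 -m pendant '[[[-0.007,0.03,-0.01],[0,0,-0.4]],[[-0.007,0.0495,-0.04],[0,0,-0.4]],[[-0.007,0.0495,-0.09],[0,0,-0.4]],[[-0.007,0.0495,-0.14],[0,0,-0.4]],[[-0.007,0.0495,-0.17],[0,0,-0.4]],[[-0.007,0.0495,-0.18],[0,0,-0.4]],[[-0.007,0.0495,-0.18],[0,0,-0.4]],[[-0.007,0.0495,-0.18],[0,0,-0.4]]]' 0
python3 -m pendant '[[[0,0,0],[0,0,0]],[[0,0,0],[0,0,0]],[[0,0,0],[0,0,0]],[[0,0,0],[0,0,0]],[[0,0,0],[0,0,0]],[[0,0,0],[0,0,0]],[[0,0,0],[0,0,0]],[[0,0,0],[0,0,0]]]' 1
```

```text
time_s: 4.25
eef_pos: [0.5877, 0.2496, 0.1271]
orientation: [[-0.148, 0.989, 0.003], [0.989, 0.148, 0.001], [0.001, 0.004, -1.0]]
wrist_force: [-0.7, 0.3, -0.4]
grip_width: 0.0948
time_s: 5.25
eef_pos: [0.5863, 0.2495, 0.1246]
orientation: [[-0.148, 0.989, -0.0], [0.989, 0.148, -0.0], [0.0, -0.0, -1.0]]
wrist_force: [-0.1, 0.3, -0.2]
grip_width: 0.0257
```

```bash
python3 -m pendant '[[[0,0,0.01],[0,0,0]],[[0,0,0.025],[0,0,0]],[[0,0,0.045],[0,0,0]],[[0,0,0.07],[0,0,0]],[[0,0,0.095],[0,0,0]],[[0,0,0.12],[0,0,0]],[[0,0,0.13],[0,0,0]],[[0,0,0.13],[0,0,0]]]'
python3 - <<'E'
from workcell import robot
import cv2,numpy as np
s=robot.sense();print(s['time_s'],s['eef_pos'],s['wrist_force'],s['torque'],s['grip_width'])
for n in('scene','wrist'):
    d=robot.get_image(n);np.savez(f'pics/{n}3.npz',pos=s['eef_pos'],Rt=s['orientation'],**d)
    i=d['img'][:,:,::-1]
    cv2.imwrite(f'pics/{n}3.png',i if n=='wrist' else cv2.resize(i[120:300,280:480],None,fx=3.3,fy=3.3,interpolation=cv2.INTER_CUBIC))
E
```

```text
time_s: 6.25
eef_pos: [0.5867, 0.2496, 0.2561]
orientation: [[-0.148, 0.989, 0.002], [0.989, 0.148, 0.001], [0.0, 0.002, -1.0]]
wrist_force: [-0.4, 0.6, -4.8]
grip_width: 0.0262
6.25 [0.58670722 0.24959172 0.25608051] [-0.35063345  0.62456863 -4.81288868] [-0.00238636 -0.07511411  0.01598587] 0.02616116834190788
```

View pics/scene3.png

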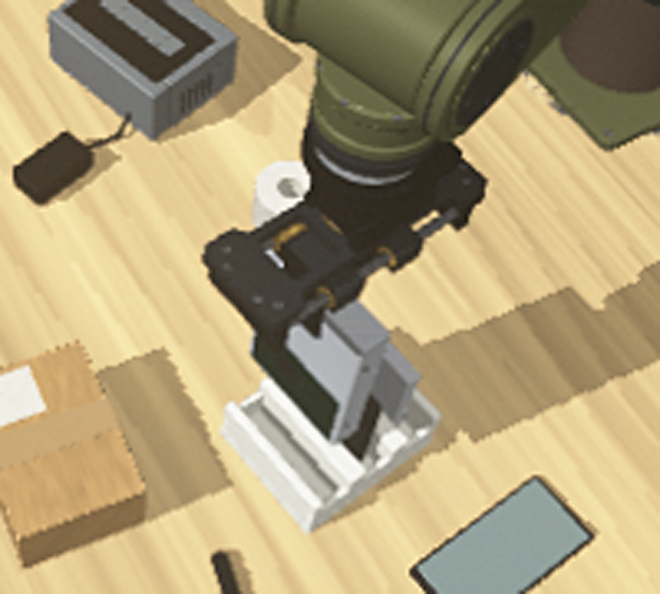

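View pics/wrist3.png

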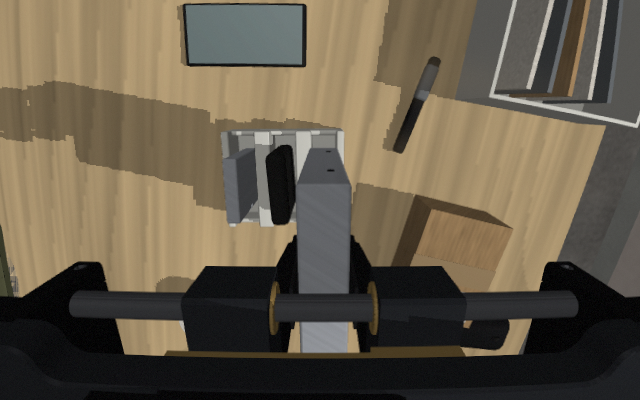

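```bash
python3 - <<'E'
import numpy as np,cv2
from h import *
f=dict(np.load('pics/wrist3.npz'));X=wristcloud(f,f['pos'],f['Rt'])
Y=(X-f['pos'])@f['Rt']  # tool coords
# top face: tool z ~ -.030
R=Y[186:262,300:350].reshape(-1,3);m=abs(R[:,2]+.03)<.012;R=R[m]
A=np.c_[R[:,:2],np.ones(len(R))];k=np.linalg.lstsq(A,R[:,2],rcond=None)[0];print('top plane slope x,y deg',np.rad2deg(k[:2]),k[2],len(R))
E=Y[155:183,305:345].reshape(-1,3);print('end face',np.nanpercentile(E,[5,50,95],axis=0))
E=E[(E[:,0]>.04)&(E[:,0]<.065)];k=np.polyfit(E[:,2],E[:,0],1);print('end tilt deg',np.rad2deg(k[0]),k[1],len(E))
for r in(200,220,240):
    q=Y[r,290:360];m=q[:,2]>-.05;m&=q[:,2]<-.015;print(r,q[m][[0,-1]].round(4).tolist())
E
```

```text
top plane slope x,y deg [-0.11284814  0.27852013] -0.029919530909924445 3777
end face [[ 0.0486548  -0.00992249 -0.02423408]
 [ 0.04902892  0.00070656  0.00918516]
 [ 0.04924476  0.0111929   0.06668321]]
end tilt deg -0.05138766854601165 0.04904096739977586 1075
200 [[0.041, -0.0128, -0.0285], [0.0408, 0.0129, -0.0281]]
220 [[0.0312, -0.0126, -0.0288], [0.0316, 0.0125, -0.0301]]
240 [[0.0207, -0.0129, -0.0283], [0.0203, 0.0129, -0.0274]]
```

```bash
python3 -m pendant '[[[-0.002,-0.01,0.005],[0,0,0.5]],[[-0.008,-0.04,0.005],[0,0,1.5]],[[-0.019,-0.085,0.005],[0,0,2.5]],[[-0.03,-0.13,0.005],[0,0,3.5]],[[-0.041,-0.18,0.005],[0,0,4.5]],[[-0.052,-0.23,0.005],[0,0,5.5]],[[-0.063,-0.28,0.005],[0,0,6.5]],[[-0.075,-0.33,0.005],[0,0,7]],[[-0.086,-0.38,0.0],[0,0,7.5]],[[-0.096,-0.425,-0.01],[0,0,7.8]],[[-0.102,-0.455,-0.02],[0,0,7.8]],[[-0.1045,-0.4625,-0.03],[0,0,7.8]]]'
python3 -m pendant '[[[0,0,0],[0,0,0]],[[0,0,0],[0,0,0]],[[0,0,0],[0,0,0]],[[0,0,0],[0,0,0]]]'
python3 - <<'E'
from workcell import robot
import cv2,numpy as np
s=robot.sense();print(s['time_s'],s['eef_pos'],np.round(s['orientation'],4),s['wrist_force'],s['torque'],s['grip_width'])
for n in('scene','wrist','top'):
    d=robot.get_image(n);np.savez(f'pics/{n}4.npz',pos=s['eef_pos'],Rt=s['orientation'],**d)
    i=d['img'][:,:,::-1]
    cv2.imwrite(f'pics/{n}4.png',i if n=='wrist' else cv2.resize(i[60:200,240:400] if n=='scene' else i[170:290,350:470],None,fx=4,fy=4,interpolation=cv2.INTER_CUBIC))
E
```

```text
time_s: 7.85
eef_pos: [0.4806, -0.2148, 0.2239]
orientation: [[-0.278, 0.96, -0.001], [0.96, 0.278, 0.0], [0.0, -0.001, -1.0]]
wrist_force: [0.4, 0.9, -5.1]
grip_width: 0.0261
time_s: 8.35
eef_pos: [0.4822, -0.2125, 0.2252]
orientation: [[-0.282, 0.959, 0.001], [0.959, 0.282, -0.0], [-0.001, 0.001, -1.0]]
wrist_force: [0.8, -1.2, -4.2]
grip_width: 0.026
8.35 [ 0.48223737 -0.21248849  0.22517899] [[-2.822e-01  9.594e-01  8.000e-04]
 [ 9.594e-01  2.822e-01 -3.000e-04]
 [-5.000e-04  6.000e-04 -1.000e+00]] [ 0.75715278 -1.17361988 -4.16470469] [ 0.00846703 -0.1648519  -0.0575387 ] 0.026040026126540702
```

View pics/scene4.png

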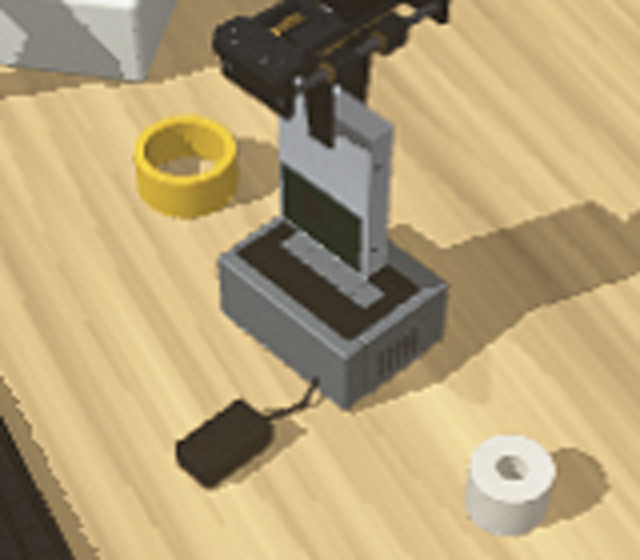

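View pics/wrist4.png

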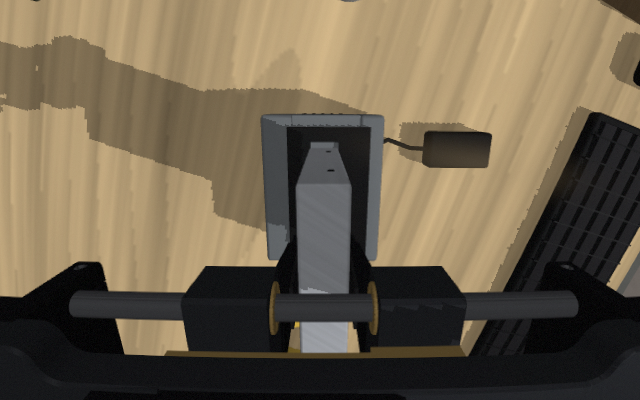

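```bash
python3 -m pendant '[[[0,-0.0005,-0.01],[0,0,0]],[[0,-0.0005,-0.02],[0,0,0]],[[0,-0.0005,-0.022],[0,0,0]],[[0,-0.0005,-0.022],[0,0,0]],[[0,-0.0005,-0.022],[0,0,0]]]'
python3 - <<'E'
from workcell import robot
import cv2,numpy as np
s=robot.sense();print(s['time_s'],s['eef_pos'],s['wrist_force'],s['torque'],s['grip_width'])
n='wrist';d=robot.get_image(n);np.savez(f'pics/{n}5.npz',pos=s['eef_pos'],Rt=s['orientation'],**d)
cv2.imwrite('pics/wrist5.png',cv2.resize(d['img'][110:210,255:395,::-1],None,fx=5.5,fy=5.5,interpolation=cv2.INTER_CUBIC))
E
```

```text
time_s: 9.12
eef_pos: [0.482, -0.2137, 0.203]
orientation: [[-0.281, 0.96, 0.001], [0.96, 0.281, -0.0], [-0.0, 0.0, -1.0]]
wrist_force: [0.1, 1.1, -5.5]
grip_width: 0.0258
9.125 [ 0.48200109 -0.21368174  0.20300004] [ 0.14524368  1.07455584 -5.4856282 ] [-0.05658629 -0.07550256 -0.02678062] 0.025822367671170382
```

View pics/wrist5.png

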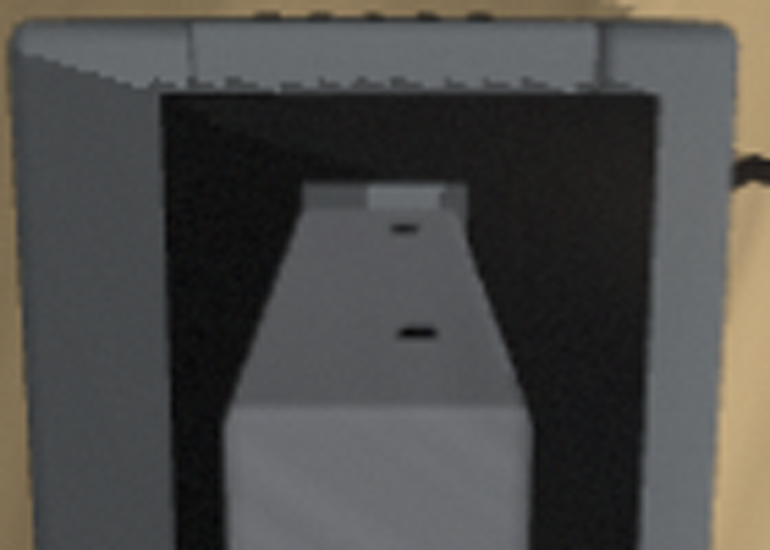

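The drive's lower end lines up with the slot to about 0.3 mm (edges at 302 and 463 against slot edges at 303 and 467 in the crop). I'll lower it in short steps and watch the force.

```bash
python3 -m pendant '[[[0,0,-0.003],[0,0,0]],[[0,0,-0.006],[0,0,0]],[[0,0,-0.008],[0,0,0]],[[0,0,-0.01],[0,0,0]],[[0,0,-0.01],[0,0,0]]]'
python3 -m pendant '[[[0,0,-0.002],[0,0,0]],[[0,0,-0.003],[0,0,0]],[[0,0,-0.003],[0,0,0]]]'
```

```text
time_s: 9.8
eef_pos: [0.4817, -0.2135, 0.1924]
orientation: [[-0.281, 0.96, -0.0], [0.96, 0.281, 0.0], [0.0, -0.0, -1.0]]
wrist_force: [-0.1, -0.3, -5.9]
grip_width: 0.0263
time_s: 10.18
eef_pos: [0.4821, -0.2137, 0.1906]
orientation: [[-0.281, 0.96, 0.001], [0.96, 0.281, -0.001], [-0.001, 0.001, -1.0]]
wrist_force: [-1.2, 0.5, -1.3]
grip_width: 0.026
```

```bash
python3 -m pendant '[[[0,0,-0.002],[0,0,0]],[[0,0,-0.004],[0,0,0]],[[0,0,-0.004],[0,0,0]]]'
python3 -m pendant '[[[0,0,-0.002],[0,0,0]],[[0,0,-0.004],[0,0,0]],[[0,0,-0.004],[0,0,0]]]'
python3 - <<'E'
from workcell import robot
s=robot.sense();print(s['wrist_force'],s['torque'])
E
```

```text
time_s: 10.55
eef_pos: [0.4825, -0.2137, 0.1863]
orientation: [[-0.281, 0.96, 0.002], [0.96, 0.281, -0.001], [-0.001, 0.002, -1.0]]
wrist_force: [-0.7, 0.8, 2.3]
grip_width: 0.0255
time_s: 10.92
eef_pos: [0.4817, -0.2139, 0.1812]
orientation: [[-0.281, 0.96, -0.0], [0.96, 0.281, -0.001], [-0.001, -0.001, -1.0]]
wrist_force: [0.1, -0.7, 0.1]
grip_width: 0.0262
[ 0.14866883 -0.73751027  0.14034399] [-0.36628043 -0.21431395 -0.11956092]
```

Now 10 mm into the slot with about 5–7 N of flap reaction, as expected. Continuing.

```bash
python3 -m pendant '[[[0,0,-0.002],[0,0,0]],[[0,0,-0.004],[0,0,0]],[[0,0,-0.006],[0,0,0]],[[0,0,-0.006],[0,0,0]]]'
python3 -m pendant '[[[0,0,-0.002],[0,0,0]],[[0,0,-0.004],[0,0,0]],[[0,0,-0.006],[0,0,0]],[[0,0,-0.006],[0,0,0]]]'
python3 - <<'E'
from workcell import robot
import numpy as np
s=robot.sense();print(s['wrist_force'],s['torque'],np.round(s['orientation'],4).tolist())
E
```

```text
time_s: 11.42
eef_pos: [0.4815, -0.2134, 0.1749]
orientation: [[-0.281, 0.96, -0.001], [0.96, 0.281, 0.001], [0.001, -0.001, -1.0]]
wrist_force: [-0.9, -1.0, -1.2]
grip_width: 0.0262
time_s: 11.92
eef_pos: [0.4815, -0.2133, 0.1689]
orientation: [[-0.281, 0.96, -0.001], [0.96, 0.281, 0.001], [0.001, -0.001, -1.0]]
wrist_force: [-0.3, -0.3, -2.4]
grip_width: 0.026
[-0.30175903 -0.27452956 -2.35224591] [-0.09278922 -0.00931247 -0.16542384] [[-0.281, 0.9597, -0.0008], [0.9597, 0.281, 0.0006], [0.0008, -0.0006, -1.0]]
```

```bash
python3 -m pendant '[[[0,0,-0.002],[0,0,0]],[[0,0,-0.005],[0,0,0]],[[0,0,-0.008],[0,0,0]],[[0,0,-0.01],[0,0,0]],[[0,0,-0.01],[0,0,0]]]'
python3 -m pendant '[[[0,0,-0.003],[0,0,0]],[[0,0,-0.006],[0,0,0]],[[0,0,-0.009],[0,0,0]],[[0,0,-0.01],[0,0,0]],[[0,0,-0.01],[0,0,0]]]'
python3 - <<'E'
from workcell import robot
import numpy as np,cv2
s=robot.sense();print(s['wrist_force'],s['torque'],np.round(s['orientation'],4).tolist())
d=robot.get_image('wrist');cv2.imwrite('pics/wrist6.png',d['img'][:,:,::-1])
d=robot.get_image('scene');cv2.imwrite('pics/scene6.png',cv2.resize(d['img'][80:180,260:380,::-1],None,fx=5,fy=5,interpolation=cv2.INTER_CUBIC))
E
```

```text
time_s: 12.55
eef_pos: [0.4815, -0.2134, 0.1589]
orientation: [[-0.281, 0.96, -0.001], [0.96, 0.281, 0.0], [0.001, -0.001, -1.0]]
wrist_force: [-0.6, -1.1, -4.6]
grip_width: 0.0258
time_s: 13.18
eef_pos: [0.4816, -0.2134, 0.1492]
orientation: [[-0.281, 0.96, -0.001], [0.96, 0.281, 0.0], [0.001, -0.001, -1.0]]
wrist_force: [-0.8, 0.2, -5.0]
grip_width: 0.0257
[-0.78656198  0.18579132 -5.04252866] [-0.10933018  0.25493463 -0.135339  ] [[-0.281, 0.9597, -0.0006], [0.9597, 0.281, 0.0003], [0.0005, -0.0005, -1.0]]
```

View pics/scene6.png

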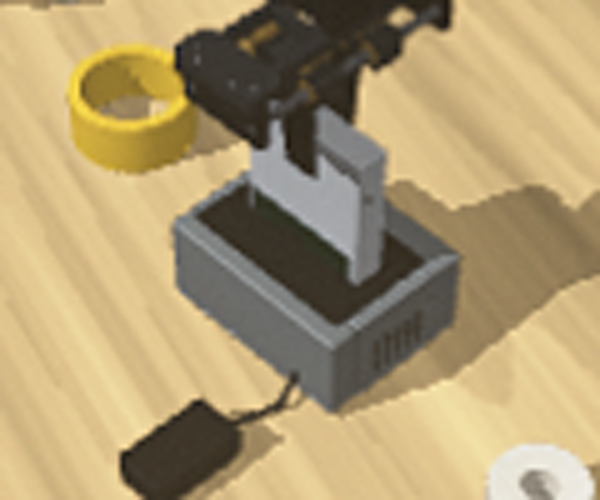

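The drive is well down the slot (right part of the insert, crop ~(320,210)) with no side load. Now I'll press onto the connector in small steps.

```bash
python3 -m pendant '[[[0,0,-0.002],[0,0,0]],[[0,0,-0.004],[0,0,0]],[[0,0,-0.004],[0,0,0]]]'
python3 -m pendant '[[[0,0,-0.001],[0,0,0]],[[0,0,-0.002],[0,0,0]],[[0,0,-0.002],[0,0,0]]]'
python3 -m pendant '[[[0,0,-0.001],[0,0,0]],[[0,0,-0.002],[0,0,0]],[[0,0,-0.002],[0,0,0]]]'
```

```text
time_s: 13.65
eef_pos: [0.4817, -0.2137, 0.1456]
orientation: [[-0.281, 0.96, -0.0], [0.96, 0.281, -0.0], [-0.0, -0.0, -1.0]]
wrist_force: [-1.9, -1.4, -4.1]
grip_width: 0.0258
time_s: 14.02
eef_pos: [0.4819, -0.2138, 0.1452]
orientation: [[-0.281, 0.96, 0.0], [0.96, 0.281, -0.001], [-0.001, -0.0, -1.0]]
wrist_force: [-5.3, 1.0, 5.0]
grip_width: 0.0262
time_s: 14.4
eef_pos: [0.482, -0.2138, 0.1434]
orientation: [[-0.281, 0.96, 0.0], [0.96, 0.281, -0.001], [-0.001, -0.0, -1.0]]
wrist_force: [-6.3, 0.5, 4.7]
grip_width: 0.0259
```

```bash
python3 -m pendant '[[[0,0,-0.001],[0,0,0]],[[0,0,-0.0015],[0,0,0]],[[0,0,-0.0015],[0,0,0]]]'
python3 -m pendant '[[[0,0,-0.001],[0,0,0]],[[0,0,-0.0015],[0,0,0]],[[0,0,-0.0015],[0,0,0]]]'
python3 - <<'E'
from workcell import robot
import numpy as np
s=robot.sense();print(s['eef_pos'],s['wrist_force'],s['torque'],np.round(s['orientation'],4).tolist())
E
```

```text
time_s: 14.78
eef_pos: [0.4819, -0.2138, 0.1419]
orientation: [[-0.281, 0.96, 0.0], [0.96, 0.281, -0.001], [-0.001, -0.0, -1.0]]
wrist_force: [-5.0, 0.5, 5.6]
grip_width: 0.0263
time_s: 15.15
eef_pos: [0.482, -0.2138, 0.1404]
orientation: [[-0.281, 0.96, 0.0], [0.96, 0.281, -0.001], [-0.001, -0.0, -1.0]]
wrist_force: [-4.7, 1.0, 5.9]
grip_width: 0.0259
[ 0.4819525  -0.21384462  0.14038119] [-4.65698439  0.96905122  5.8786612 ] [ 0.18029631  1.51020318 -0.10742694] [[-0.2812, 0.9597, 0.0001], [0.9597, 0.2812, -0.0006], [-0.0006, -0.0001, -1.0]]
```

```bash
python3 -m pendant '[[[0,0,-0.0005],[0,0,0]],[[0,0,-0.001],[0,0,0]],[[0,0,-0.001],[0,0,0]]]'
```

```text
time_s: 15.52
eef_pos: [0.482, -0.2139, 0.1396]
orientation: [[-0.281, 0.96, 0.0], [0.96, 0.281, -0.001], [-0.001, -0.0, -1.0]]
wrist_force: [-6.5, 1.3, 5.5]
grip_width: 0.0258
```

```bash
python3 -m pendant '[[[0,0,-0.0003],[0,0,0]],[[0,0,-0.0005],[0,0,0]],[[0,0,-0.0005],[0,0,0]]]'
```

```text
time_s: 15.9
eef_pos: [0.482, -0.2139, 0.1396]
orientation: [[-0.281, 0.96, 0.0], [0.96, 0.281, -0.001], [-0.001, -0.0, -1.0]]
wrist_force: [-7.3, 0.9, 8.0]
grip_width: 0.0261
```

```bash
python3 -m pendant '[[[0,0,-0.0003],[0,0,0]],[[0,0,-0.0006],[0,0,0]],[[0,0,-0.0006],[0,0,0]]]'
python3 - <<'E'
from workcell import robot
import numpy as np,cv2
from h import *
s=robot.sense();print(s['wrist_force'],s['torque'])
for n in('top','scene'):
    d=robot.get_image(n);X=cloud(d);P=X.reshape(-1,3)
    c=np.array([.482,-.2145]);a=np.deg2rad(16.3);ex=np.array([np.cos(a),np.sin(a)]);ey=np.array([-ex[1],ex[0]])
    u=(P[:,:2]-c)@ex;v=(P[:,:2]-c)@ey
    m=(abs(u)<.011)&(abs(v)<.047)&(abs(v)>.025)&(P[:,2]>.14)&(P[:,2]<.2);print(n,m.sum(),np.percentile(P[m,2],[5,50,95]) if m.sum() else '')
s=robot.sense();d=robot.get_image('wrist');Y=wristcloud(d,s['eef_pos'],s['orientation'])
np.savez('pics/wrist7.npz',pos=s['eef_pos'],Rt=s['orientation'],**d)
R=Y[186:262,300:350].reshape(-1,3);R=R[(abs(R[:,2]-.17)<.012)];print('wrist top z',np.percentile(R[:,2],[5,50,95]))
X=wristcloud(d,s['eef_pos'],s['orientation']);k=X[115:130,300:350].reshape(-1,3);print('insert z',np.nanpercentile(k[:,2],[5,50,95]))
cv2.imwrite('pics/wrist7.png',d['img'][:,:,::-1])
E
```

```text
time_s: 16.27
eef_pos: [0.4821, -0.2139, 0.1396]
orientation: [[-0.281, 0.96, 0.0], [0.96, 0.281, -0.001], [-0.001, -0.0, -1.0]]
wrist_force: [-7.6, 2.4, 9.9]
grip_width: 0.026
[-7.58721901  2.38958691  9.9059928 ] [ 0.35991075  2.04777261 -0.06571798]
top 26 [0.16831521 0.17076946 0.17354424]
scene 45 [0.14783914 0.17098506 0.1735494 ]
wrist top z [0.16867301 0.16965405 0.17063341]
insert z [0.0733408  0.07453967 0.07572298]
```

View pics/wrist7.png

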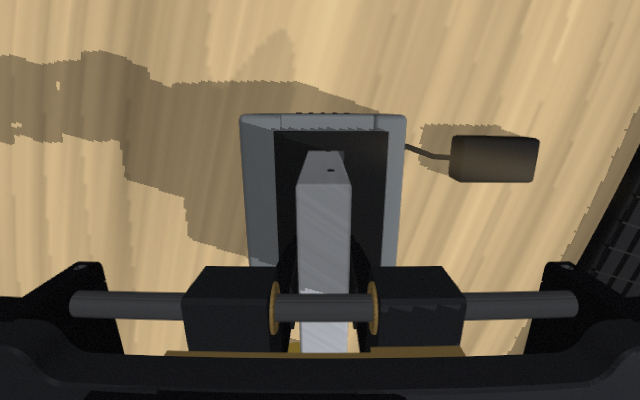

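It's on the hard stop: z stays at 0.1396 while the force rises, and the drive top is at 0.170 = 23+147 mm. I'll ease the load off and open.

```bash
python3 -m pendant '[[[-0.0003,0,0.0007],[0,0,0]],[[-0.0006,0,0.0015],[0,0,0]],[[-0.0006,0,0.0015],[0,0,0]]]'
python3 -m pendant '[[[0,0,0],[0,0,0]],[[0,0,0],[0,0,0]],[[0,0,0],[0,0,0]],[[0,0,0],[0,0,0]],[[0,0,0],[0,0,0]],[[0,0,0],[0,0,0]],[[0,0,0],[0,0,0]],[[0,0,0],[0,0,0]]]' 0
```

```text
time_s: 16.8
eef_pos: [0.4817, -0.2139, 0.1396]
orientation: [[-0.281, 0.96, 0.001], [0.96, 0.281, -0.001], [-0.001, 0.001, -1.0]]
wrist_force: [-4.6, 1.2, 6.0]
grip_width: 0.0258
time_s: 17.8
eef_pos: [0.4812, -0.2136, 0.1381]
orientation: [[-0.281, 0.96, 0.0], [0.96, 0.281, 0.0], [-0.0, 0.0, -1.0]]
wrist_force: [-0.2, 0.3, 0.3]
grip_width: 0.0945
```

Released cleanly. Raising and backing off along −y so the wrist camera can see the drive.

```bash
python3 -m pendant '[[[0,0,0.02],[0,0,0]],[[0,0,0.06],[0,0,0]],[[0,0,0.1],[0,0,0]],[[0.006,-0.02,0.14],[0,0,0]],[[0.015,-0.05,0.17],[0,0,0]],[[0.015,-0.05,0.18],[0,0,0]],[[0.015,-0.05,0.18],[0,0,0]],[[0.015,-0.05,0.18],[0,0,0]]]' 0
python3 - <<'E'
from workcell import robot
import numpy as np,cv2
from h import *
s=robot.sense();print(s['time_s'],s['eef_pos'],s['wrist_force'])
d=robot.get_image('wrist');X=wristcloud(d,s['eef_pos'],s['orientation'])
cv2.imwrite('pics/wrist8.png',d['img'][:,:,::-1])
c=np.array([.482,-.2145]);a=np.deg2rad(16.3);ex=np.array([np.cos(a),np.sin(a)]);ey=np.array([-ex[1],ex[0]])
P=X[:240].reshape(-1,3);u=(P[:,:2]-c)@ex;v=(P[:,:2]-c)@ey
m=(abs(u)<.03)&(abs(v)<.07)&(P[:,2]>.155)&(P[:,2]<.19);Q=P[m]
print(m.sum(),np.percentile(Q[:,2],[5,50,95]),cv2.minAreaRect(Q[:,:2].astype(np.float32)*1000))
A=np.c_[u[m],v[m],np.ones(m.sum())];k=np.linalg.lstsq(A,Q[:,2],rcond=None)[0];print('slopes deg',np.rad2deg(k[:2]),k[2],'u range',np.percentile(u[m],[1,99])*1000,np.percentile(v[m],[1,99])*1000)
for n in('scene','top'):
    d=robot.get_image(n);cv2.imwrite(f'pics/{n}8.png',d['img'][:,:,::-1])
    cv2.imwrite(f'pics/{n}8c.png',cv2.resize(d['img'][80:180,260:380,::-1] if n=='scene' else d['img'][190:280,360:460,::-1],None,fx=5,fy=5,interpolation=cv2.INTER_CUBIC))
E
```

```text
time_s: 18.8
eef_pos: [0.4956, -0.2625, 0.3167]
orientation: [[-0.282, 0.96, -0.002], [0.96, 0.282, 0.001], [0.002, -0.001, -1.0]]
wrist_force: [0.0, 0.2, -0.5]
grip_width: 0.0952
18.8 [ 0.49560478 -0.26253594  0.31672574] [ 0.03663579  0.22483751 -0.53261831]
2677 [0.1680988  0.16954004 0.17072161] ((482.03900146484375, -215.8923797607422), (26.289897918701172, 100.53594207763672), 15.940788269042969)
slopes deg [0.59933712 0.06930791] 0.16945405509161343 u range [-13.27904635  12.52894746] [-50.04159623  48.17072398]
```

View pics/wrist8.png

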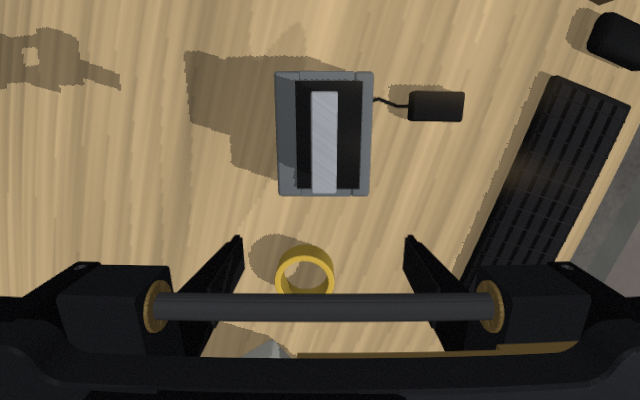

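View pics/scene8.png

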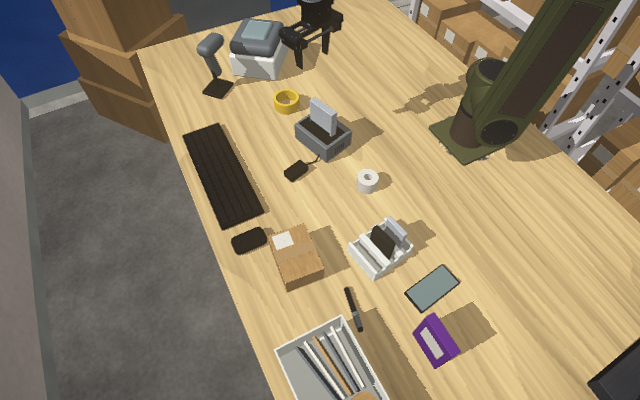

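View pics/scene8c.png

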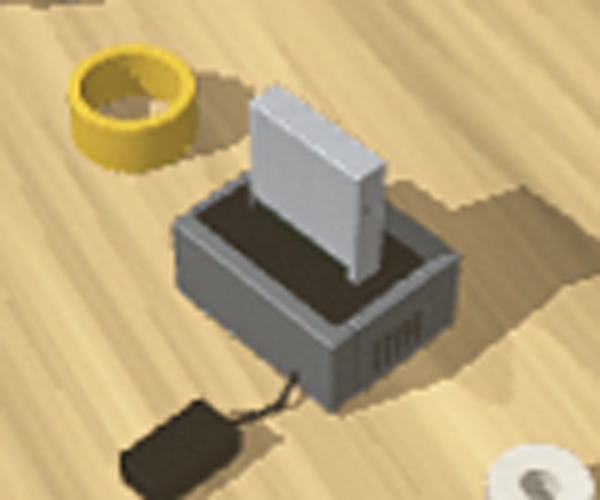

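The drive stands upright in the dock (wrist image (324,140)), top at about 0.1695 with roughly 0.6° of tilt. Everything else looks unmoved. Handing in.

```bash
python3 -c "
from workcell import robot
print(robot.sign_off())"
```

```text
the job is handed in; nothing more can be done
None
```

The full-size drive is in the dock, pressed fully home and released. I handed the job in at about 19 s of the 72 s allowed.

- **Moving it over:** I gripped the drive across its thickness at the top 30 mm and lifted it straight out of the stand. I turned it 7.8° to match the dock, so it stands the same way round.
- **Docking:** I measured the slot with the wrist camera, about 1 mm off nominal, and lined the drive up to about 0.3 mm. It went past the rim without catching and pushed the flap open with about 5–7 N. It met about 10 N at the connector and stopped hard when home. The most I read was about 15 N down and 8 N sideways.

**Last checks:**
- **Depth:** the drive's top is at 0.1695 m, against 0.170 m expected when fully home.
- **Uprightness:** it leans about 0.6°, and its yaw is 15.9° against the dock's 16.3°. Both differences are within measurement noise.
- **Surroundings:** the gripper is open and well clear with no force on it. The other drives and everything else on the counter look unmoved in the pictures.
- **Not seen directly:** I did not see the contacts in the drive's lower end. That they are on the dock's +y side rests on the drive keeping its orientation from the stand.

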